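# Snap the lens retainer into the microscope lamp module

## Task

Refit the lens retainer of the microscope's lamp module: lay the dark flanged metal ring, collar up, in the round recess over the lens, then take the hand pusher and, holding it upright, press the ring straight down until it has snapped home under all three catches. Keep it pressed there with about 20 N for a second so that the seal under the lens beds in; press with the pusher only, never with the gripper itself, and never load the glass with more than 25 N. Then stand the pusher upright on the grey mat again and leave the things around where they are.

Things in the scene. Friction and masses are not known exactly. Their poses are not given: they have to be found in the camera images.
- lamp_module: Microscope lamp module, fixed on the grey service mat (3 mm thick, all the work lies on it): black casing 84 x 66 mm, 24 mm high, with metal fins on its back and a round metal bezel on top (63 mm diameter, top 40.5 mm above the mat). In the bezel is the recess with a lens in the bottom. Origin on the mat under the recess centre; z up, x towards the fins, yaw up to 0.4 rad either way.
- recess_mouth (a point): Centre of the recess mouth, level with the bezel's top, 40.5 mm above the mat; z up. The mouth narrows at 45 degrees from 53 mm diameter to the 45.8 mm bore 3.5 mm farther down. Laid in loosely, the ring rests on the catches: underside 5.5 mm below this point, top 12.5 mm above it. Snapped home, underside 14.5 mm below it, top 3.5 mm above it: 9 mm lower.
- catches (a point): Point on the recess axis 10.5 mm below the mouth, level with the undersides of three sprung steel catches, 120 degrees apart, that stand 2.9 mm out of the bore wall, tops sloping. They resist with 5 to 12 N in all over the first 4 mm of travel, then with less. They close over the flange only at the home height, under up to 17 N against the seal under the lens; short of that the ring springs back up.
- lens: Glass lens in the bottom of the recess, 41 mm diameter, on a stiff rubber seal (20 N per mm). The ring meets it 0.8 mm above home, loads it with 16 N at home, and with 25 N only 0.45 mm below home, which is the most that it may ever take. Origin at the lamp module's origin, going down with the lens.
- retainer_mid (a point): Centre, half-way up (9 mm), of the retainer, a dark metal ring 18 mm tall that lies right way up on the mat: flange 44 mm diameter, 4 mm thick; above it a knurled collar, 30 mm diameter, 14 mm high, with a 22 mm hole. Grip it by the collar; fingertips less than 2 mm above the flange meet the bezel when it is laid in. z up. 70 g.
- retainer: The same retainer ring; origin at the centre of its underside, z up.
- pusher_mid (a point): Centre, half-way up (40 mm), of the hand pusher, a turned tool 80 mm tall that stands on the mat: white foot with a flat underside, 34 mm diameter and 11 mm high, narrowing to 22 mm; metal handle 26 mm in diameter from 24 to 74 mm above the underside. z up along the handle. 0.1 to 0.16 kg. Its foot presses on the top of the ring's collar.
- pusher: The same hand pusher; origin at the centre of the underside of its foot, z up along the handle.
- slide_box: Bystander: green slide box with a clear lid, 125 x 42 x 32 mm, behind the work to the left; origin at its underside.
- timer: Bystander: white bench timer, 24 x 66 x 66 mm, standing left of the microscope; origin at its underside.
- tape: Bystander: roll of tape lying flat, 49 mm diameter, 19 mm high, behind the work; origin at its underside.
- rinse_bottle: Bystander: white bottle, 39 mm diameter, 128 mm tall, right of the microscope; origin at its underside.
- dropper_bottle: Bystander: small white dropper bottle, 23 mm diameter, 82 mm tall, behind the rinse bottle; origin at its underside.
Mind the look-alikes: they are no part of the job. What is shaped like the pusher but pink is not meant. What is shaped like the retainer but green is not meant.

How it is judged:
On the way, in this order (a step that is already met when the one before it is completed fails the run):
1. the retainer is laid loosely in the recess mouth, on the catches, and let go (z of retainer_mid in the frame of lamp_module between 0.0395 and 0.0475 m and horizontal distance between retainer_mid and recess_mouth below 0.004 m and angle between the z axis of retainer and the z axis of lamp_module, either way round below 0.4 rad and contact force between the fingers and retainer below 0.2 N), for 0.2 s.
2. the pusher has pressed the retainer home under the catches and keeps it pressed there (z of retainer_mid in the frame of lamp_module below 0.0362 m and horizontal distance between retainer_mid and recess_mouth below 0.003 m and angle between the z axis of retainer and the z axis of lamp_module, either way round below 0.03 rad and contact force between pusher and retainer above 17 N), for 0.6 s.
At the end, for the whole second after the job is handed in: The retainer is snapped home under the catches: its centre less than 36.2 mm above the module's underside, within 3 mm of the recess axis and within 0.03 rad of level; the pusher stands upright on its foot on the mat beside the module, still and let go (z of retainer_mid in the frame of lamp_module below 0.0362 m and horizontal distance between retainer_mid and recess_mouth below 0.003 m and angle between the z axis of retainer and the z axis of lamp_module, either way round below 0.03 rad and angle between pusher's own z axis and vertical below 0.1 rad and height (world z) of pusher_mid between 0.038 and 0.048 m and horizontal distance between pusher_mid and recess_mouth above 0.05 m and linear speed of pusher below 0.02 m/s); the robot touches nothing.
It fails at once if the ring bears on the glass with more than 25 N (contact force between retainer and lens above 25 N).
It fails at once if the gripper itself pushes the ring down past the catches (contact force between the fingers and retainer above 1 N and horizontal distance between retainer_mid and recess_mouth below 0.012 m and z of retainer_mid in the frame of lamp_module below 0.0395 m).
It fails at once if the pusher leans by more than 0.2 rad while it presses (contact force between pusher and retainer above 4 N and angle between pusher's own z axis and vertical above 0.2 rad).
It fails at once if a bystander (slide box, timer, tape, either bottle) is shifted by more than 3 cm (distance of any of slide_box, timer, tape, rinse_bottle, dropper_bottle from where it was at the start of the episode above 0.03 m).
It also fails if it takes over 61 s, if anything falls off the work surface, if the arm or the gripper's body presses on something with over 40 N, if the wrist force passes 120 N, or if a joint passes its speed limit or range.

## Robot

A 7-joint arm with a two-finger parallel gripper is mounted at the origin on a cart in front of the work surface, level with it; the furniture and walls round the work are solid. World frame = base frame: x ahead of the robot, y to its left, z up, the work surface at z = 0. Lengths are in m, angles in rad, forces in N, time in s.
With the tool pointing down it reaches from about 0.425 to 1.025 m from the base axis. Payload 3.6 kg.
Tool frame: the origin (TCP) lies on the centre line of the jaws, within the pads' length; the fingertips stand tip_extent ahead of it and the grasp point (between the pads) lies 2 mm behind it (tip_extent is the distance from the TCP to the fingertips, in m); z points along the fingers, y is the line along which they close (so a half turn about z gives the same grasp; the last joint's range is limited). The gripper opens to 85 mm and grips with 20 to 120 N. Pads are 22 mm wide; open, the fingers measure 114 mm over their backs; the gripper's body (76 mm by 85 mm) begins 54 mm behind the grasp point. The pads swing forward as they close: fully open they stand 13 mm farther back than shut.
Start: joints at [1.2, 0.591, 0.048, 1.609, -0.033, 0.943, -0.034], TCP at [0.199, -0.697, 0.248] pointing down, gripper open.
Joint ranges: [-2.69, 2.69], [-0.47, 2.24], [-1.27, 1.36], [0.19, 2.51], [-1.53, 4.68], [0.08, 2.07], [-3.09, 3.09]. Speed limits (rad/s): [2.57, 2.57, 3.14, 3.14, 3.14, 3.14, 3.14].

## Interface

Orientations are given as a rotation vector (axis times angle).
In Python, from rig import * gives the robot as it stands.
- The arm moves only by the tool apply_moves, never from a script. Its argument "motion" is text: rows parted by semicolons, each of 7 numbers parted by spaces: the shift along the tool's x, y, z in m, then the turn, a rotation vector about the tool's x, y, z in degrees, then the opening in per cent of the stroke, from 0 (shut) to 100 (fully open). In form: x y z rx ry rz hand; .... A call has 1 to 5 rows; each row is the pose to reach, as a shift and turn from the pose commanded when the call began, along the tool's axes at that moment; what a row does not reach only later rows make up. A row lasts 1/12 s, in which the tool goes at most 41.7 mm and 7.16 degrees, less where a joint would pass 70% of its speed; a pose out of reach is approached as far as the arm can. A call with a gripper value outside its range is refused whole. The fingers move at their own pace and stop on an object; the grip force is fixed at half the most. Time passes only in rows, so rows that repeat a pose let the fingers close. It gives the time, the measured TCP pose, the force, the opening and the grip force at its end, in the units of the state.
- read_state(): the state, without advancing time (a new reading comes with each control period).
- capture(name): name is "scene" or "side" or "wrist"; returns the picture (384x512x3 uint8, blue, green, red); there is no depth.
- camera_params(name): a dict with "mtx" (3x3 intrinsics, pixels), "extrinsics" (4x4, takes a point from camera to world coordinates); the wrist camera has in their place "T_tool_cam" (4x4, takes a point from camera to tool coordinates, whose origin is the TCP and whose axes are the flange's). Camera axes: x right, y up, looking along -z (the intrinsics and any distortion apply to the point x, -y, -z); pixel columns grow to the right and rows downward; lengths in m; the calibration is good to about 2 mm. A picture is of the moment at which its call begins: read the wrist's pose just before it. camera_params takes no time and is no camera call.
- hand_in(): hands the job in; it is judged then, once.
Trained networks look in the newest picture that a camera, given by its name, has taken for a name from the list of things; names that differ only in an ending like _2 or _b are one class to them, and where a whole thing is asked for, a point or a joint stands for the part that bears it (a point fixed in the world has none). Each returns a list of dicts, best first, with "score" (0 to 1); they miss things now and then, are a little off and sometimes report something else, mostly with a low value. They report only what shows in the picture. A call takes as long as a camera call. They do not tell look-alikes from the thing itself.
- search_frame(camera, name): "point" ([x, y, z] in m, in world coordinates, good to about 4 mm: the middle of the surface that is visible of it).
- mark_of(camera, name): "point" ([x, y, z] in m, in world coordinates, good to about 4 mm: a listed point, or the origin of a listed thing).
The state is a dict: "time_s": time; "joints": joint angles; "joint_vel": joint speeds; "joint_torque": joint torques, N m; "position": TCP position; "orientation": TCP orientation; "wrist_force": force on the tool from outside, world axes, zero at the start; "ft_torque": the same for the moment, N m; "gripper_width": finger opening in m; "grasp_force": force on a finger pad.
Only numpy, scipy, OpenCV 4.12 (cv2) and the standard library are available. Lean on these libraries where they do the work, as an engineer would, in place of code of your own. Each camera call takes 0.05 s, during which the arm holds its last target. There are 200 camera calls.

## Working session

There is one attempt and no reset: what is moved stays moved. The work goes in short steps, Python scripts to look and compute and a tool call to move; the robot and the scene stay as the last step left them, time stands still between calls to the robot, and variables do not carry over. Pictures are saved under pics/ and viewed, at most 10 in all, crops included, and the job is handed in when it is done.

Besides the shell and the picture viewer there is one more tool, called after ">>>" by a JSON object that holds its "method" and its "body". apply_moves: Moves the arm, as the interface text tells. Its arguments: {"type":"object","properties":{"motion":{"type":"string"}},"required":["motion"]}

```bash
ls; mkdir -p pics; python3 - <<'E'
from rig import *
import cv2,numpy as np
s=read_state();print(s['position'],s['orientation'],s['gripper_width'],s['wrist_force'],[k for k in s])
for c in("scene","side"):
    cv2.imwrite(f"pics/{c}0.png",capture(c))
    p=camera_params(c);print(c,np.round(p['mtx'],1).tolist(),np.round(p['extrinsics'],3).tolist())
    for n in("lamp_module","recess_mouth","retainer","pusher"):
        print(n,[(np.round(d['point'],3).tolist(),round(d['score'],2)) for d in mark_of(c,n)])
p=camera_params("wrist");print({k:np.round(v,4).tolist() for k,v in p.items()})
import rig;print([x for x in dir(rig) if 'tip' in x])
E
```

```text
pics
[ 0.19861778 -0.69643063  0.24712612] [-3.10911293e+00 -4.34808345e-01  6.67489675e-04] 0.08548597891417735 [-0.12269267  0.68149979  0.00212627] ['time_s', 'joints', 'joint_vel', 'joint_torque', 'position', 'orientation', 'wrist_force', 'ft_torque', 'grasp_force', 'gripper_width']
scene [[477.1, 0.0, 248.7], [0.0, 477.1, 188.6], [0.0, 0.0, 1.0]] [[-0.972, -0.184, 0.144, 0.783], [0.234, -0.782, 0.578, 0.949], [0.006, 0.596, 0.803, 0.989], [0.0, 0.0, 0.0, 1.0]]
lamp_module [([0.481, 0.133, 0.004], 0.85), ([0.578, 0.478, -0.004], 0.33)]
recess_mouth [([0.479, 0.131, 0.041], 0.88), ([0.497, 0.29, 0.012], 0.36)]
retainer [([0.793, 0.085, -0.001], 0.55), ([0.502, 0.289, 0.001], 0.47)]
pusher [([0.484, 0.428, 0.005], 0.81), ([0.698, 0.371, -0.003], 0.81), ([0.5, 0.288, 0.014], 0.67)]
side [[476.6, 0.0, 251.3], [0.0, 476.6, 191.6], [0.0, 0.0, 1.0]] [[0.834, 0.25, -0.492, 0.19], [-0.552, 0.378, -0.744, -0.384], [-0.0, 0.891, 0.453, 0.47], [0.0, 0.0, 0.0, 1.0]]
lamp_module [([0.48, 0.133, 0.006], 0.56)]
recess_mouth [([0.48, 0.127, 0.042], 0.74)]
retainer [([0.501, 0.293, 0.001], 0.56), ([0.482, 0.132, 0.003], 0.31)]
pusher [([0.481, 0.426, 0.004], 0.59)]
{'mtx': [[268.0529, 0.0, 253.6428], [0.0, 268.0529, 192.1802], [0.0, 0.0, 1.0]], 'T_tool_cam': [[-0.0007, 0.9579, 0.2871, 0.0731], [1.0, 0.0007, 0.0002, -0.0004], [-0.0, 0.2871, -0.9579, -0.1248], [0.0, 0.0, 0.0, 1.0]]}
['tip_extent']
```

View pics/scene0.png

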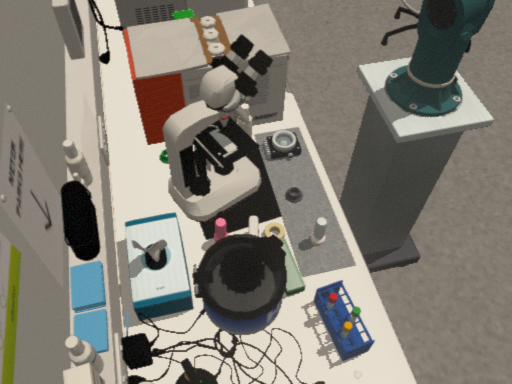

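View pics/side0.png

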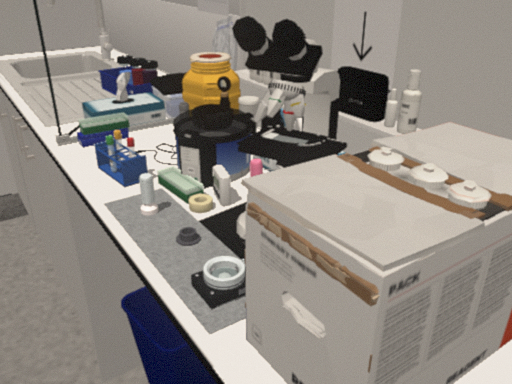

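```bash
python3 - <<'E'
import rig,numpy as np
print(rig.tip_extent)
s=rig.read_state()
from scipy.spatial.transform import Rotation as R
print(np.round(R.from_rotvec(s['orientation']).as_matrix(),3),s['time_s'],s['joints'])
E
```

```text
0.017
[[ 0.962  0.274 -0.   ]
 [ 0.274 -0.962  0.   ]
 [-0.    -0.    -1.   ]] 0.5 [ 1.1995092   0.59122037  0.04836459  1.60857006 -0.03327579  0.94271949
 -0.03368398]
```

In the scene view, the pusher candidates are the grey/white one at (320,230) and the pink one at (220,230). The ring candidates are the dark one at (294,194) and the green one at (166,156). The grey-and-white pusher and the dark ring on the mat fit the description. I'll confirm this with a crop and work out where the box and eyepieces are.

```bash
cat > h.py <<'E'
from rig import *
import cv2,numpy as np
from scipy.spatial.transform import Rotation as R
def ray(c,u,v):
    p=camera_params(c);K=p['mtx']
    if c=='wrist':
        s=read_state();T=np.eye(4);T[:3,:3]=R.from_rotvec(s['orientation']).as_matrix();T[:3,3]=s['position'];E=T@np.array(p['T_tool_cam'])
    else: E=np.array(p['extrinsics'])
    d=np.linalg.inv(K)@[u,v,1];d=E[:3,:3]@(d*[1,-1,-1])
    return E[:3,3],d
def onz(c,u,v,z):
    o,d=ray(c,u,v);return o+d*(z-o[2])/d[2]
def tri(a,b):
    A=[];B=[]
    for o,d in(ray('scene',*a),ray('side',*b)):
        d=d/np.linalg.norm(d);P=np.eye(3)-np.outer(d,d);A.append(P);B.append(P@o)
    return np.linalg.lstsq(np.vstack(A),np.hstack(B),rcond=None)[0]
def delta(target,yaw=None):
    "tool-frame shift to target, pointing down; yaw turn (deg about tool z) so that tool x has world yaw"
    s=read_state();M=R.from_rotvec(s['orientation']).as_matrix()
    d=M.T@(np.array(target)-s['position'])
    tx=np.arctan2(M[1,0],M[0,0])
    print('shift',np.round(d,4),'tool x yaw',round(np.degrees(tx),2),'tilt',np.round(M[:,2],4),'rz', None if yaw is None else round(-(yaw-np.degrees(tx)),2))
E
python3 - <<'E'
from h import *
a=cv2.imread('pics/scene0.png')
cv2.imwrite('pics/crop0.png',cv2.resize(a[115:275,140:360],None,fx=3.4,fy=3.4,interpolation=cv2.INTER_CUBIC))
f=lambda n,p:print(n,np.round(p,3))
f('box near bottom corner',onz('scene',283,122,0))
f('box left bottom',onz('scene',148,140,0))
for z in(.2,.25,.3): f('boxtop near',onz('scene',288,45,z));f('side boxcorner',onz('side',250,185,z))
f('eyep',tri((265,47),(250,35)))
f('eyep2',tri((240,80),(290,45)))
E
```

```text
box near bottom corner [0.453 0.027 0.   ]
box left bottom [0.839 0.009 0.   ]
boxtop near [ 0.429 -0.056  0.2  ]
side boxcorner [0.491 0.075 0.2  ]
boxtop near [0.451 0.007 0.25 ]
side boxcorner [ 0.436 -0.01   0.25 ]
boxtop near [0.474 0.071 0.3  ]
side boxcorner [ 0.38  -0.095  0.3  ]
eyep [0.551 0.159 0.37 ]
eyep2 [0.627 0.196 0.339]
```

View pics/crop0.png

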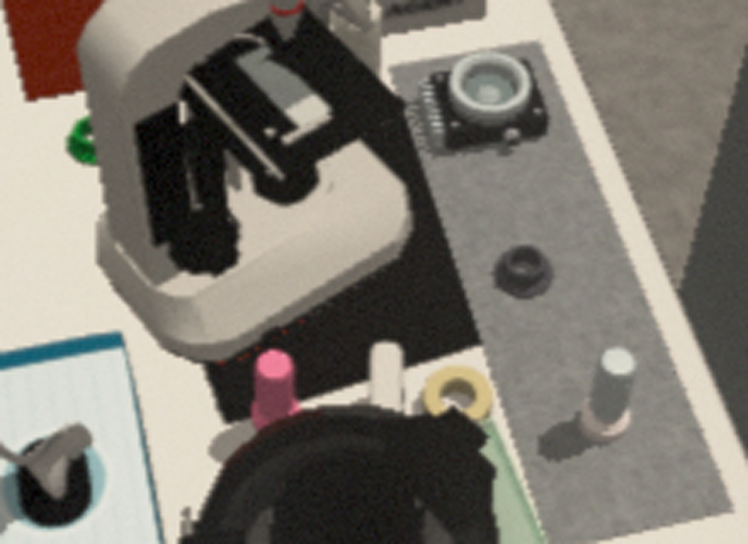

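The crop confirms both: the dark ring is at crop (523,270) and the grey handle with a white foot is at crop (610,390). The box reaches x≈0.45 and is about 0.25 m tall, and the eyepieces are near (0.55,0.16,0.37). I'll swing the arm round at a small radius.

```bash
cat >> h.py <<'E'
def rows(wps,p0=None,yaw0=None):
    "print rows for waypoints (x,y,z,yaw deg of tool x), pointing down; chunks of 5, assuming each chunk ends exact"
    s=read_state()
    if p0 is None:
        p0=np.array(s['position']);M=R.from_rotvec(s['orientation']).as_matrix()
    else: M=None
    for i in range(0,len(wps),5):
        ch=wps[i:i+5]
        if M is None: c,n=np.cos(np.radians(yaw0)),np.sin(np.radians(yaw0));M=np.array([[c,n,0],[n,-c,0],[0,0,-1]])
        out=[]
        for w in ch:
            c,n=np.cos(np.radians(w[3])),np.sin(np.radians(w[3]));G=np.array([[c,n,0],[n,-c,0],[0,0,-1]])
            d=M.T@(np.array(w[:3])-p0);t=np.degrees(R.from_matrix(M.T@G).as_rotvec())
            out.append(' '.join(f'{x:.4g}' for x in [*np.round(d,4),*np.round(t,2)]))
        print('; '.join(out));p0=np.array(w[:3]);yaw0=w[3];M=None
def pol(r,a,z):return (r*np.cos(np.radians(a)),r*np.sin(np.radians(a)),z,a+90)
E
python3 - <<'E'
from h import *
w=[pol(.725-.285*k/8,-74.1+1.5*k,.247+.008*k) for k in range(1,9)]
w+=[pol(.44,-62.1+5.1*k,.315) for k in range(1,18)]
rows(w); print(w[-1])
E
```

```text
0.0178 -0.0358 -0.0067 -0.01 0 -1.48; 0.034 -0.0721 -0.0147 -0.01 0 -2.98; 0.0483 -0.1087 -0.0227 -0.01 0 -4.48; 0.0607 -0.1456 -0.0307 -0.01 0 -5.98; 0.0712 -0.1827 -0.0387 -0.01 0 -7.48
0.0134 -0.0358 -0.008 0 0 -1.5; 0.0249 -0.0719 -0.016 0 0 -3; 0.0345 -0.1082 -0.024 0 0 -4.5; 0.0734 -0.113 -0.028 0 0 -9.6; 0.1117 -0.1213 -0.028 0 0 -14.7
0.0391 -0.0017 0 0 0 -5.1; 0.0779 -0.007 0 0 0 -10.2; 0.1161 -0.0156 0 0 0 -15.3; 0.1534 -0.0276 0 0 0 -20.4; 0.1894 -0.0429 0 0 0 -25.5
0.0391 -0.0017 0 0 0 -5.1; 0.0779 -0.007 0 0 0 -10.2; 0.1161 -0.0156 0 0 0 -15.3; 0.1534 -0.0276 0 0 0 -20.4; 0.1894 -0.0429 0 0 0 -25.5
0.0391 -0.0017 0 0 0 -5.1; 0.0779 -0.007 0 0 0 -10.2; 0.1161 -0.0156 0 0 0 -15.3; 0.1534 -0.0276 0 0 0 -20.4; 0.1894 -0.0429 0 0 0 -25.5
(np.float64(0.4000638879807102), np.float64(0.18316354859457643), 0.315, 114.6)
```

>>> {"method": "apply_moves", "body": {"motion": "0.0178 -0.0358 -0.0067 0 0 -1.5 100; 0.034 -0.0721 -0.0147 0 0 -3 100; 0.0483 -0.1087 -0.0227 0 0 -4.5 100; 0.0607 -0.1456 -0.0307 0 0 -6 100; 0.0712 -0.1827 -0.0387 0 0 -7.5 100"}}

```text
time_s: 0.92
position: [0.2178, -0.5001, 0.2873]
orientation: [3.075, 0.641, 0.001]
wrist_force: [0.8, 0.2, 0.0]
gripper_width: 0.0855
grasp_force: 0.0
```

>>> {"method": "apply_moves", "body": {"motion": "0.0134 -0.0358 -0.008 0 0 -1.5 100; 0.0249 -0.0719 -0.016 0 0 -3 100; 0.0345 -0.1082 -0.024 0 0 -4.5 100; 0.0734 -0.113 -0.028 0 0 -9.6 100; 0.1117 -0.1213 -0.028 0 0 -14.7 100"}}

```text
time_s: 1.33
position: [0.2704, -0.3455, 0.3164]
orientation: [2.967, 1.025, 0.0]
wrist_force: [1.7, -0.7, 0.6]
gripper_width: 0.0855
grasp_force: 0.0
```

>>> {"method": "apply_moves", "body": {"motion": "0.0391 -0.0017 0 0 0 -5.1 100; 0.0779 -0.007 0 0 0 -10.2 100; 0.1161 -0.0156 0 0 0 -15.3 100; 0.1534 -0.0276 0 0 0 -20.4 100; 0.1894 -0.0429 0 0 0 -25.5 100"}}

```text
time_s: 1.75
position: [0.3957, -0.1943, 0.3156]
orientation: [2.665, 1.66, 0.002]
wrist_force: [0.0, 0.1, -0.9]
gripper_width: 0.0857
grasp_force: 0.0
```

>>> {"method": "apply_moves", "body": {"motion": "0.0391 -0.0017 0 0 0 -5.1 100; 0.0779 -0.007 0 0 0 -10.2 100; 0.1161 -0.0156 0 0 0 -15.3 100; 0.1534 -0.0276 0 0 0 -20.4 100; 0.1894 -0.0429 0 0 0 -25.5 100"}}

```text
time_s: 2.17
position: [0.4407, -0.005, 0.3156]
orientation: [2.233, 2.208, 0.002]
wrist_force: [0.5, 0.5, 0.3]
gripper_width: 0.0854
grasp_force: 0.0
```

>>> {"method": "apply_moves", "body": {"motion": "0.0391 -0.0017 0 0 0 -5.1 100; 0.0779 -0.007 0 0 0 -10.2 100; 0.1161 -0.0156 0 0 0 -15.3 100; 0.1534 -0.0276 0 0 0 -20.4 100; 0.1894 -0.0429 0 0 0 -25.5 100"}}

```text
time_s: 2.58
position: [0.3998, 0.1852, 0.3155]
orientation: [1.691, 2.646, 0.003]
wrist_force: [1.3, 0.0, -0.7]
gripper_width: 0.0853
grasp_force: 0.0
```

```bash
python3 - <<'E'
from h import *
s=read_state();print(s['time_s'],s['position'],np.round(s['joints'],2),s['wrist_force'])
cv2.imwrite('pics/w1.png',capture('wrist'))
for n in("recess_mouth","retainer","pusher","lamp_module"):
    print(n,[(np.round(d['point'],4).tolist(),round(d['score'],2)) for d in mark_of('wrist',n)])
rows([pol(.57,30,.25),pol(.57,30,.20)])
E
```

```text
2.5833 [0.39980484 0.18524093 0.31552975] [ 0.11  0.2  -0.74  2.12  0.17  0.88 -0.3 ] [ 1.3327066   0.02436064 -0.68514795]
recess_mouth [([0.4812, 0.1354, 0.0421], 0.61)]
retainer [([0.4957, 0.2829, 0.002], 0.87), ([0.7941, 0.0846, 0.001], 0.51), ([0.4828, 0.1304, 0.0345], 0.17)]
pusher [([0.7002, 0.3648, 0.0004], 0.72), ([0.4785, 0.4242, 0.0046], 0.69)]
lamp_module [([0.4802, 0.1337, 0.0005], 0.68)]
0.0542 0.1279 0.065 -0.01 0.05 -5.42; 0.0542 0.1279 0.115 -0.01 0.05 -5.42
```

View pics/w1.png

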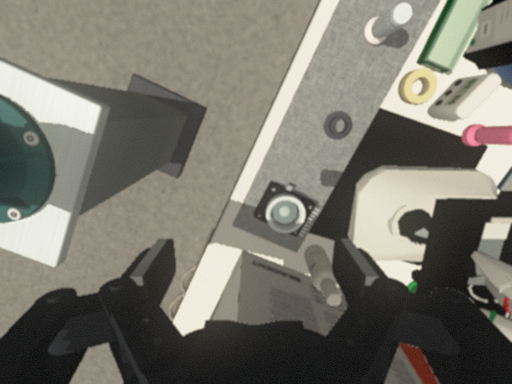

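The wrist view shows the dark ring at (338,125), the recess at (287,212), the pusher at (388,22) and a bottle base near (315,270). I'll move over the ring for a close look.

```bash
python3 - <<'E'
from h import *
f=lambda n,p:print(n,np.round(p,4))
f('ring',onz('wrist',338,125,.021));f('recess',onz('wrist',287,212,.0435));f('push foot',onz('wrist',374,33,.006));f('bottle base',onz('wrist',312,250,.0))
f('tape',onz('wrist',418,87,.015))
a=np.degrees(np.arctan2(.286,.499))
rows([(.42,.22,.27,118),(.445,.245,.235,119),(.47,.265,.20,120),(.485,.275,.17,120),(.499,.286,.145,120)])
E
```

```text
ring [0.4941 0.2849 0.021 ]
recess [0.4806 0.1331 0.0435]
push foot [0.4817 0.4193 0.006 ]
bottle base [0.5679 0.0728 0.    ]
tape [0.5765 0.3822 0.015 ]
0.0257 0.0338 0.045 -0.01 0.05 -3.42; 0.0381 0.067 0.08 -0.01 0.05 -4.42; 0.0459 0.098 0.115 -0.01 0.05 -5.42; 0.0488 0.1158 0.145 -0.01 0.05 -5.42; 0.053 0.1332 0.17 -0.01 0.05 -5.42
```

>>> {"method": "apply_moves", "body": {"motion": "0.023 0.03 0.025 0 0 -3.4 100; 0.036 0.055 0.055 0 0 -4.4 100; 0.045 0.085 0.09 0 0 -5.4 100; 0.049 0.11 0.12 0 0 -5.4 100; 0.053 0.132 0.15 0 0 -5.4 100"}}

```text
time_s: 3.25
position: [0.4996, 0.2846, 0.1645]
orientation: [1.575, 2.717, -0.0]
wrist_force: [1.1, -0.1, 0.8]
gripper_width: 0.0851
grasp_force: 0.0
```

>>> {"method": "apply_moves", "body": {"motion": "0 0 0.02 0 0 0 100; 0 0 0.02 0 0 0 100; 0 0 0.02 0 0 0 100"}}

```text
time_s: 3.5
position: [0.4969, 0.2832, 0.1449]
orientation: [-1.574, -2.718, 0.007]
wrist_force: [0.2, 0.3, 0.9]
gripper_width: 0.0854
grasp_force: 0.0
```

```bash
python3 - <<'E'
from h import *
s=read_state();print(s['time_s'],s['position'])
cv2.imwrite('pics/w2.png',capture('wrist'))
print([(np.round(d['point'],4).tolist(),round(d['score'],2)) for d in mark_of('wrist','retainer_mid')])
a=cv2.imread('pics/w2.png');p=camera_params('wrist');print(p.keys())
delta((.4965,.286,.145),120)
E
```

```text
3.5 [0.49685032 0.28324474 0.14493852]
[([0.4943, 0.2873, 0.0115], 0.91)]
dict_keys(['mtx', 'T_tool_cam'])
shift [ 0.0016 -0.0001  0.0024] tool x yaw 119.91 tilt [ 1.2e-03 -2.0e-04 -1.0e+00] rz -0.09
```

View pics/w2.png

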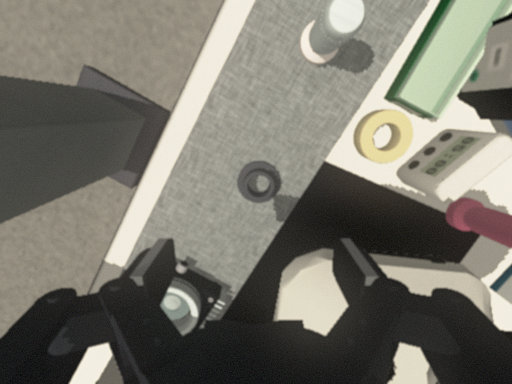

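The ring is centred at about (260,182), with its collar top around (261,181).

```bash
python3 - <<'E'
from h import *
a=cv2.imread('pics/w2.png');g=cv2.cvtColor(a,cv2.COLOR_BGR2GRAY)[140:225,215:310]
m=(cv2.GaussianBlur(g,(3,3),0)<72).astype(np.uint8)
n,l,st,ce=cv2.connectedComponentsWithStats(m)
for i in range(1,n):
    if st[i,4]>80: print(st[i],ce[i]+[215,140])
for q in((260,182),(261,181)): print(onz('wrist',*q,.007),onz('wrist',*q,.021))
for n in("recess_mouth",): print(n,[(np.round(d['point'],4).tolist(),round(d['score'],2)) for d in mark_of('wrist',n)])
E
```

```text
[44 29 20 26 87] [272.89655172 180.09195402]
[ 69  46  26  39 566] [300.20318021 210.95053004]
[0.50085248 0.29210961 0.007     ] [0.49871056 0.29509486 0.021     ]
[0.50120638 0.29352779 0.007     ] [0.49904578 0.29643815 0.021     ]
recess_mouth [([0.4806, 0.1323, 0.0405], 0.7)]
```

>>> {"method": "apply_moves", "body": {"motion": "0.006 -0.005 0.03 0 0 0 100; 0.006 -0.005 0.06 0 0 0 100; 0.006 -0.005 0.07 0 0 0 100; 0.006 -0.005 0.07 0 0 0 100"}}

```text
time_s: 3.98
position: [0.4888, 0.2871, 0.0756]
orientation: [-1.571, -2.72, 0.005]
wrist_force: [-0.5, -0.5, 0.2]
gripper_width: 0.0854
grasp_force: 0.0
```

```bash
python3 - <<'E'
from h import *
s=read_state();print(s['time_s'],s['position'])
o=capture('wrist');s2=read_state();print(s2['position'])
a=o[130:384,130:384];cv2.imwrite('pics/w3.png',cv2.resize(a,None,fx=2.3,fy=2.3,interpolation=cv2.INTER_CUBIC));cv2.imwrite('pics/w3full.png',o)
print([(np.round(d['point'],4).tolist(),round(d['score'],2)) for d in mark_of('wrist','retainer_mid')])
E
```

```text
3.9833 [0.48878635 0.28711921 0.07563991]
[0.48962805 0.28800656 0.07685692]
[([0.4962, 0.2877, 0.0124], 0.82)]
```

View pics/w3.png

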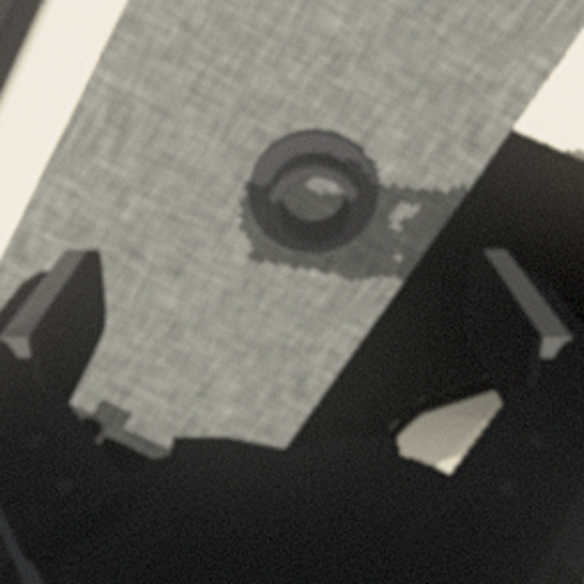

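The flange circle is centred at crop (314,191), which is full-image pixel (266.5,213).

```bash
python3 - <<'E'
from h import *
p=onz('wrist',266.5,213,.007);print(p,read_state()['position'])
delta((p[0],p[1],.05),120)
E
```

```text
[0.50006987 0.2919935  0.007     ] [0.49028738 0.28868488 0.0776238 ]
shift [-0.002   0.0101  0.0276] tool x yaw 120.0 tilt [ 1.6e-03  7.0e-04 -1.0e+00] rz -0.0
```

>>> {"method": "apply_moves", "body": {"motion": "-0.002 0.01 0.015 0 0 0 70; -0.002 0.01 0.03 0 0 0 47; -0.002 0.01 0.03 0 0 0 47; -0.002 0.01 0.03 0 0 0 47; -0.002 0.01 0.03 0 0 0 47"}}

```text
time_s: 4.5
position: [0.4998, 0.2922, 0.0478]
orientation: [1.57, 2.72, 0.003]
wrist_force: [-1.2, -0.0, -0.2]
gripper_width: 0.04
grasp_force: 0.0
```

>>> {"method": "apply_moves", "body": {"motion": "0 0 0.005 0 0 0 47; 0 0 0.01 0 0 0 47; 0 0 0.013 0 0 0 47; 0 0 0.014 0 0 0 47"}}

```text
time_s: 4.83
position: [0.4989, 0.2915, 0.0318]
orientation: [-1.57, -2.721, 0.001]
wrist_force: [-0.4, 0.7, -0.3]
gripper_width: 0.0404
grasp_force: 0.0
```

>>> {"method": "apply_moves", "body": {"motion": "0 0 0.002 0 0 0 47; 0 0 0.003 0 0 0 47; 0 0 0.004 0 0 0 47"}}

```text
time_s: 5.08
position: [0.4991, 0.2918, 0.0281]
orientation: [-1.57, -2.721, 0.0]
wrist_force: [-0.0, 0.8, -0.0]
gripper_width: 0.0398
grasp_force: 0.0
```

>>> {"method": "apply_moves", "body": {"motion": "0 0 0.0008 0 0 0 47; 0 0 0.0015 0 0 0 47; 0 0 0.0015 0 0 0 47"}}

```text
time_s: 5.33
position: [0.4992, 0.2917, 0.0267]
orientation: [-1.57, -2.721, 0.0]
wrist_force: [0.9, 0.6, -0.7]
gripper_width: 0.0404
grasp_force: 0.0
```

>>> {"method": "apply_moves", "body": {"motion": "0 0 0 0 0 0 10; 0 0 0 0 0 0 10; 0 0 0 0 0 0 10; 0 0 0 0 0 0 10; 0 0 0 0 0 0 10"}}

```text
time_s: 5.75
position: [0.4993, 0.2918, 0.0271]
orientation: [1.57, 2.721, 0.0]
wrist_force: [-0.9, -2.0, 5.1]
gripper_width: 0.0273
grasp_force: 59.1
```

>>> {"method": "apply_moves", "body": {"motion": "0 0 -0.01 0 0 0 10; 0 0 -0.03 0 0 0 10; 0 0 -0.06 0 0 0 10; 0 0 -0.08 0 0 0 10; 0 0 -0.08 0 0 0 10"}}

```text
time_s: 6.17
position: [0.5013, 0.2936, 0.1108]
orientation: [1.569, 2.718, 0.011]
wrist_force: [0.7, -0.6, -0.5]
gripper_width: 0.0276
grasp_force: 59.2
```

```bash
python3 - <<'E'
from h import *
s=read_state();print(s['time_s'],s['position'],s['gripper_width'],s['grasp_force'],s['wrist_force'])
o=capture('wrist');cv2.imwrite('pics/w4.png',o)
print([(np.round(d['point'],4).tolist(),round(d['score'],2)) for d in mark_of('wrist','retainer')])
print([(np.round(d['point'],4).tolist(),round(d['score'],2)) for d in mark_of('wrist','recess_mouth')])
s=read_state();print(s['position'],s['wrist_force'])
E
```

```text
6.1667 [0.50130223 0.2936391  0.11079415] 0.027584359452481604 59.1763262799941 [ 0.7149025  -0.55736472 -0.5462662 ]
[([0.5018, 0.2876, 0.0838], 0.77)]
[([0.4793, 0.1328, 0.0375], 0.77)]
[0.49913189 0.29120672 0.10661354] [-0.7189869  -0.33173273 -2.00735584]
```

View pics/w4.png

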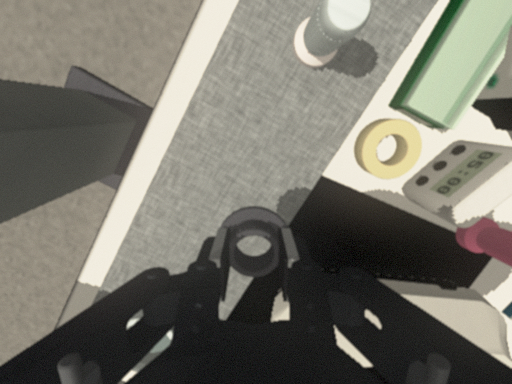

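```bash
python3 - <<'E'
from h import *
p=camera_params('wrist');T=np.linalg.inv(np.array(p['T_tool_cam']));K=p['mtx']
def pr(q):
    c=T[:3,:3]@np.array(q)+T[:3,3];u=K@(c*[1,-1,-1]);return np.round(u[:2]/u[2],1)
print('hole',pr((0,0,.0057)),pr((.005,0,.0057)),'flange far/near',pr((.022,0,.0197)),pr((.022,0,.0237)),'sides',pr((0,.022,.02)),pr((0,-.022,.02)),'holefar',pr((.011,0,.0057)),pr((-.011,0,.0057)))
a=cv2.imread('pics/w4.png')[190:300,190:320];cv2.imwrite('pics/w4c.png',cv2.resize(a,None,fx=4.5,fy=4.5,interpolation=cv2.INTER_CUBIC))
E
```

```text
hole [253.8 252.7] [253.8 244.5] flange far/near [253.8 206.1] [253.7 203.8] sides [290.6 240.6] [216.9 240.7] holefar [253.8 234.4] [253.8 270.3]
```

View pics/w4c.png

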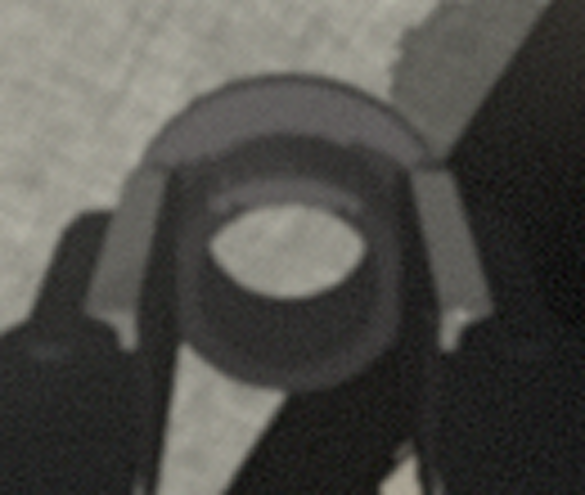

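The ring sits centred in the grip. Its flange edge shows at row 207 and the near collar edge at row 277, both as predicted. Next I'll carry it to just past the recess so the camera sees the mouth clearly.

```bash
python3 - <<'E'
from h import *
p0=np.array([.4993,.2918,.107])
g=np.array([.487,.105,.145]);q=lambda t:(*(p0+(g-p0)*[t,t,min(1,t*2)]),120-15*t)
rows([q(t) for t in(.12,.32,.52,.76,1)],p0,120)
E
```

```text
-0.0187 -0.0125 -0.0091 0 0 1.8; -0.0498 -0.0333 -0.0243 0 0 4.8; -0.0809 -0.0541 -0.038 0 0 7.8; -0.1183 -0.0791 -0.038 0 0 11.4; -0.1556 -0.1041 -0.038 0 0 15
```

>>> {"method": "apply_moves", "body": {"motion": "-0.019 -0.0125 -0.009 0 0 1.8 10; -0.05 -0.033 -0.024 0 0 4.8 10; -0.081 -0.054 -0.038 0 0 7.8 10; -0.118 -0.079 -0.038 0 0 11.4 10; -0.15 -0.1 -0.038 0 0 15 10"}}

```text
time_s: 6.73
position: [0.4869, 0.1104, 0.1443]
orientation: [-1.914, -2.491, 0.001]
wrist_force: [0.6, -0.7, -1.6]
gripper_width: 0.0267
grasp_force: 59.2
```

>>> {"method": "apply_moves", "body": {"motion": "0 0 0 0 0 0 10; 0 0 0 0 0 0 10; 0 0 0 0 0 0 10"}}

```text
time_s: 6.98
position: [0.4874, 0.1119, 0.144]
orientation: [-1.912, -2.492, 0.001]
wrist_force: [0.1, 0.4, -0.2]
gripper_width: 0.027
grasp_force: 59.2
```

```bash
python3 - <<'E'
from h import *
s=read_state();print(s['time_s'],s['position'],s['orientation'],np.round(s['joints'],2))
o=capture('wrist');cv2.imwrite('pics/w5.png',o)
for n in('recess_mouth','lamp_module'):print([(np.round(d['point'],4).tolist(),round(d['score'],2)) for d in mark_of('wrist',n)])
s=read_state();print(s['position'],s['wrist_force'])
E
```

```text
6.9833 [0.48735722 0.1118688  0.14400917] [-1.91154560e+00 -2.49157630e+00  6.23463937e-04] [ 0.08  0.52 -0.53  2.17  0.49  0.56 -0.55]
[([0.4789, 0.1334, 0.037], 0.98)]
[([0.4824, 0.1338, 0.001], 0.85)]
[0.4877031  0.11385861 0.14450877] [ 0.20943639  0.24689749 -0.38325823]
```

View pics/w5.png

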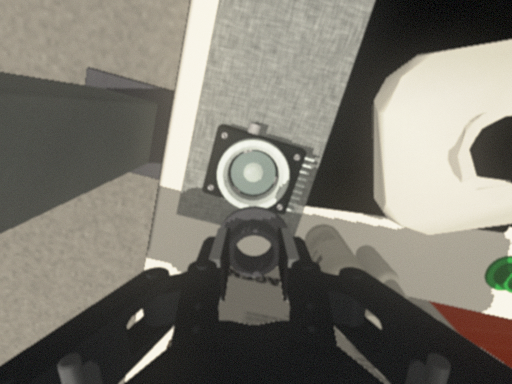

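The bezel is centred at about (254,174), with its outer edge over columns 217–291. I'll fit a circle to it.

```bash
python3 - <<'E'
from h import *
a=cv2.imread('pics/w5.png');g=cv2.GaussianBlur(cv2.cvtColor(a,cv2.COLOR_BGR2GRAY),(3,3),0).astype(float)
pts=[]
c=np.array([254,174.])
for t in np.radians(np.r_[150:391:4]):   # upper and side arcs (image y down -> use -sin)
    d=np.array([np.cos(t),np.sin(t)])
    rs=np.arange(30,44,.5);v=np.array([g[int(round(c[1]+r*d[1])),int(round(c[0]+r*d[0]))] for r in rs])
    k=np.argmin(np.diff(v)); 
    if np.diff(v)[k]<-20: pts.append(c+d*rs[k])
pts=np.array(pts,np.float32);
for _ in range(3):
    (A,B,C)=np.linalg.lstsq(np.c_[2*pts,np.ones(len(pts))],(pts**2).sum(1),rcond=None)[0]
    r=np.sqrt(C+A*A+B*B);e=abs(np.hypot(*(pts-[A,B]).T)-r);pts=pts[e<max(1,2*np.median(e))]
print(A,B,r,len(pts));p=onz('wrist',A,B,.0435);print(p,onz('wrist',253,172,.03))
M=R.from_rotvec(read_state()['orientation']).as_matrix();print('tilt',M[:,2])
delta((*p[:2],.12),105)
delta((.480,.133,.12),105)
E
```

```text
252.67616032391393 174.9451002579206 36.1452185653612 56
[0.48120873 0.13435255 0.0435    ] [0.48155978 0.13407064 0.03      ]
tilt [-1.95495970e-04  1.34284700e-03 -9.99999079e-01]
shift [ 0.0214 -0.0009  0.0245] tool x yaw 105.2 tilt [-2.0e-04  1.3e-03 -1.0e+00] rz 0.2
shift [ 0.0205 -0.0024  0.0245] tool x yaw 105.2 tilt [-2.0e-04  1.3e-03 -1.0e+00] rz 0.2
```

>>> {"method": "apply_moves", "body": {"motion": "0.0212 -0.0015 0.01 0 0 0 10; 0.0212 -0.0015 0.04 0 0 0 10; 0.0212 -0.0015 0.065 0 0 0 10; 0.0212 -0.0015 0.073 0 0 0 10; 0.0212 -0.0015 0.073 0 0 0 10"}}

```text
time_s: 7.55
position: [0.4793, 0.1329, 0.07]
orientation: [-1.907, -2.493, 0.005]
wrist_force: [-0.3, 0.4, -1.1]
gripper_width: 0.0272
grasp_force: 59.3
```

>>> {"method": "apply_moves", "body": {"motion": "0 0 0 0 0 0 10; 0 0 0.002 0 0 0 10; 0 0 0.004 0 0 0 10; 0 0 0.005 0 0 0 10"}}

```text
time_s: 7.88
position: [0.4814, 0.132, 0.0675]
orientation: [1.912, 2.491, 0.002]
wrist_force: [-0.9, 0.3, -2.4]
gripper_width: 0.0271
grasp_force: 59.3
```

>>> {"method": "apply_moves", "body": {"motion": "0 0 0.001 0 0 0 10; 0 0 0.002 0 0 0 10; 0 0 0.0025 0 0 0 10"}}

```text
time_s: 8.13
position: [0.4809, 0.1318, 0.0644]
orientation: [1.912, 2.492, 0.0]
wrist_force: [-0.7, 0.2, -1.2]
gripper_width: 0.0273
grasp_force: 59.3
```

>>> {"method": "apply_moves", "body": {"motion": "0 0 0.001 0 0 0 10; 0 0 0.0015 0 0 0 10; 0 0 0.0015 0 0 0 10"}}

```text
time_s: 8.38
position: [0.4808, 0.132, 0.0627]
orientation: [-1.912, -2.493, -0.0]
wrist_force: [0.2, -0.0, -0.7]
gripper_width: 0.0273
grasp_force: 59.3
```

>>> {"method": "apply_moves", "body": {"motion": "0 0 0.0005 0 0 0 10; 0 0 0.001 0 0 0 10; 0 0 0.001 0 0 0 10"}}

```text
time_s: 8.63
position: [0.4809, 0.1322, 0.0618]
orientation: [1.912, 2.493, 0.001]
wrist_force: [0.2, 0.6, -0.2]
gripper_width: 0.0272
grasp_force: 59.3
```

>>> {"method": "apply_moves", "body": {"motion": "0 0 0 0 0 0 50; 0 0 0 0 0 0 55; 0 0 0 0 0 0 55; 0 0 0 0 0 0 55"}}

```text
time_s: 8.97
position: [0.4806, 0.1318, 0.0618]
orientation: [-1.912, -2.493, 0.0]
wrist_force: [0.8, -0.8, 0.2]
gripper_width: 0.0466
grasp_force: 0.0
```

>>> {"method": "apply_moves", "body": {"motion": "0 0 -0.02 0 0 0 60; 0 0 -0.05 0 0 0 60; -0.02 0 -0.075 0 0 0 60; -0.02 0 -0.075 0 0 0 60; -0.02 0 -0.075 0 0 0 60"}}

```text
time_s: 9.38
position: [0.4869, 0.1115, 0.1378]
orientation: [1.915, 2.488, 0.003]
wrist_force: [-0.7, -0.1, -0.5]
gripper_width: 0.0516
grasp_force: 0.0
```

```bash
python3 - <<'E'
from h import *
s=read_state();print(s['time_s'],s['position'],s['orientation'],np.round(s['joints'],2))
o=capture('wrist');cv2.imwrite('pics/w6.png',o[100:300,150:360])
cv2.imwrite('pics/w6.png',cv2.resize(o[90:290,150:360],None,fx=2.8,fy=2.8,interpolation=cv2.INTER_CUBIC))
for n in('recess_mouth','retainer_mid','pusher_mid'):print([(np.round(d['point'],4).tolist(),round(d['score'],2)) for d in mark_of('wrist',n)])
capture('side');print('side',[(np.round(d['point'],4).tolist(),round(d['score'],2)) for d in mark_of('side','pusher')])
E
```

```text
9.3833 [0.48692025 0.11146803 0.13780349] [1.91467544 2.48816121 0.00273698] [ 0.08  0.53 -0.52  2.18  0.51  0.55 -0.57]
[([0.4806, 0.1339, 0.0361], 0.71)]
[([0.4824, 0.1312, 0.0481], 0.87)]
[]
side [([0.4831, 0.4273, 0.0023], 0.67), ([0.4794, 0.1326, 0.0473], 0.17)]
```

View pics/w6.png

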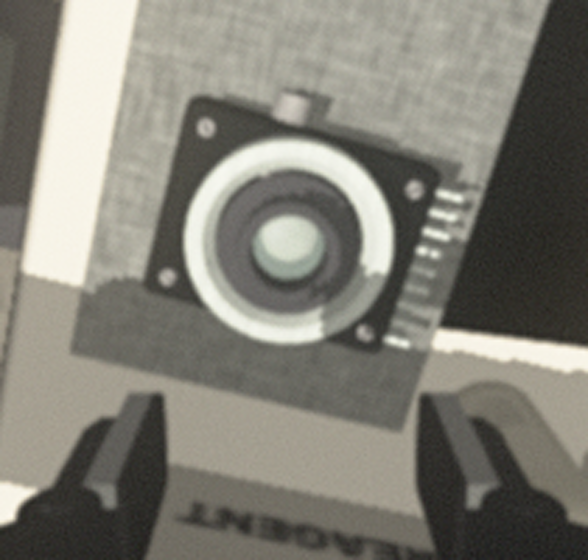

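The ring lies concentric and level in the mouth (crop centre (290,242)) and is let go. I'll go to the pusher next.

```bash
python3 - <<'E'
from h import *
p0=np.array([.4867,.1117,.1375])
g=np.array([.484,.412,.175]);q=lambda t:(*(p0+(g-p0)*[t,t,min(1,t*3)]),105+26*t)
rows([q(t) for t in(.1,.22,.34,.46,.58,.70,.82,.93,1,1)],p0,105)
# slide box edge from w4
import h
p=camera_params('wrist');K=p['mtx'];c,n=np.cos(np.radians(120)),np.sin(np.radians(120))
T=np.eye(4);T[:3,:3]=[[c,n,0],[n,-c,0],[0,0,-1]];T[:3,3]=[.4993,.2918,.108];E=T@np.array(p['T_tool_cam'])
for u,v in((393,107),(440,0)):
    d=E[:3,:3]@((np.linalg.inv(K)@[u,v,1])*[1,-1,-1]);o=E[:3,3];print((o+d*(.02-o[2])/d[2]).round(3))
E
```

```text
0.0291 0.0075 -0.0112 0 0 -2.6; 0.064 0.0165 -0.0247 0 0 -5.72; 0.0989 0.0255 -0.0375 0 0 -8.84; 0.1338 0.0346 -0.0375 0 0 -11.96; 0.1686 0.0436 -0.0375 0 0 -15.08
0.0313 0.0178 0 0 0 -3.12; 0.0627 0.0356 0 0 0 -6.24; 0.0914 0.0519 0 0 0 -9.1; 0.1097 0.0622 0 0 0 -10.92; 0.1097 0.0622 0 0 0 -10.92
[0.552 0.411 0.02 ]
[0.536 0.482 0.02 ]
```

>>> {"method": "apply_moves", "body": {"motion": "0.029 0.0075 -0.011 0 0 -2.6 60; 0.064 0.0165 -0.025 0 0 -5.7 60; 0.099 0.0255 -0.0375 0 0 -8.8 60; 0.134 0.0346 -0.0375 0 0 -12 60; 0.1686 0.0436 -0.0375 0 0 -15 60"}}

```text
time_s: 10.1
position: [0.484, 0.2891, 0.1745]
orientation: [1.565, 2.723, 0.001]
wrist_force: [0.9, 0.2, 0.2]
gripper_width: 0.0513
grasp_force: 0.0
```

>>> {"method": "apply_moves", "body": {"motion": "0.031 0.018 0 0 0 -3 60; 0.063 0.0356 0 0 0 -6 60; 0.0914 0.0519 0 0 0 -9 60; 0.11 0.0622 0 0 0 -11 60; 0.11 0.0622 0 0 0 -11 60"}}

```text
time_s: 10.52
position: [0.4805, 0.4207, 0.1742]
orientation: [-1.289, -2.861, -0.009]
wrist_force: [0.4, 1.2, 0.8]
gripper_width: 0.0513
grasp_force: 0.0
```

```bash
python3 - <<'E'
from h import *
s=read_state();print(s['time_s'],s['position'])
o=capture('wrist');cv2.imwrite('pics/w7.png',o)
for n in('pusher','pusher_mid'):print([(np.round(d['point'],4).tolist(),round(d['score'],2)) for d in mark_of('wrist',n)])
print('search',[(np.round(d['point'],4).tolist(),round(d['score'],2)) for d in search_frame('wrist','pusher')])
s=read_state();print(s['position'],s['wrist_force'])
g=cv2.cvtColor(o,cv2.COLOR_BGR2GRAY)
p=camera_params('wrist');M=R.from_rotvec(s['orientation']).as_matrix();T=np.linalg.inv(np.array(p['T_tool_cam']))
def pr(w):
    q=M.T@(np.array(w)-s['position']);c=T[:3,:3]@q+T[:3,3];u=p['mtx']@(c*[1,-1,-1]);return (u[:2]/u[2]).round(0)
print('pred top',pr((.482,.426,.083)),'foot',pr((.482,.426,.003)))
# handle-top circle candidates
c=cv2.HoughCircles(cv2.GaussianBlur(g,(5,5),0),cv2.HOUGH_GRADIENT,1,20,param1=80,param2=16,minRadius=14,maxRadius=32)
for x,y,r in (c[0][:10] if c is not None else []):print(x,y,r,onz('wrist',x,y,.083).round(4))
E
```

```text
10.5167 [0.4805336  0.42067482 0.17418721]
[([0.7008, 0.3651, -0.0004], 0.78), ([0.4816, 0.4261, 0.0051], 0.64)]
[([0.4797, 0.4235, 0.042], 0.79)]
search [([0.4779, 0.4304, 0.0822], 0.92), ([0.6926, 0.3659, 0.0691], 0.61)]
[0.48295144 0.41136125 0.17320209] [ 0.13879146 -0.31248402  0.1381552 ]
pred top [264. 189.] foot [262. 169.]
375.5 240.5 30.3 [0.5877 0.4549 0.083 ]
300.5 260.5 25.7 [0.5515 0.3969 0.083 ]
341.5 202.5 31.4 [0.5392 0.4599 0.083 ]
331.5 220.5 22.4 [0.5446 0.4428 0.083 ]
254.5 178.5 14.5 [0.4698 0.4274 0.083 ]
460.5 46.5 20.2 [0.5176 0.598  0.083 ]
374.5 168.5 27.0 [0.5382 0.4978 0.083 ]
441.5 81.5 29.1 [0.5261 0.5746 0.083 ]
382.5 341.5 31.4 [0.6779 0.3843 0.083 ]
56.5 343.5 31.4 [0.4311 0.1662 0.083 ]
```

```bash
python3 - <<'E'
from h import *
s=read_state();print(s['time_s'],s['position'])
o=capture('wrist');cv2.imwrite('pics/w8.png',o)
for n in('pusher','pusher_mid'):print([(np.round(d['point'],4).tolist(),round(d['score'],2)) for d in mark_of('wrist',n)])
g=cv2.cvtColor(o,cv2.COLOR_BGR2GRAY)
c=cv2.HoughCircles(g[140:260,200:320],cv2.HOUGH_GRADIENT,1,4,param1=60,param2=9,minRadius=13,maxRadius=21)
for x,y,r in (c[0][:6] if c is not None else []):x+=200;y+=140;print(x,y,r,onz('wrist',x,y,.083).round(4),onz('wrist',x,y,.014).round(4))
for r in range(150,226,3):print(r,' '.join('%3d'%v for v in g[r,226:302:3]))
E
```

```text
10.7167 [0.48295144 0.41136125 0.17320209]
[([0.4803, 0.4273, 0.006], 0.64)]
[([0.479, 0.4223, 0.0428], 0.82), ([0.6965, 0.3661, 0.0403], 0.72)]
300.5 243.5 20.4 [0.5407 0.409  0.083 ] [0.5745 0.3903 0.014 ]
273.5 239.5 20.4 [0.5198 0.3961 0.083 ] [0.547  0.3734 0.014 ]
259.5 169.5 14.7 [0.4687 0.4356 0.083 ] [0.4795 0.4255 0.014 ]
300.5 249.5 19.3 [0.5448 0.4047 0.083 ] [0.5799 0.3846 0.014 ]
258.5 175.5 20.4 [0.4714 0.4313 0.083 ] [0.483  0.4198 0.014 ]
262.5 177.5 16.0 [0.475  0.4322 0.083 ] [0.4878 0.421  0.014 ]
150 160 165 161 160 161 155 162 158 155 158 159 154 161 148 160 155 150 156 161 153 153 155 149 152 161 155
153 159 158 154 155 156 157 155 153 159 160 149 154 149 153 152 160 147 150 159 153 154 155 157 155 150 155
156 156 152 146 156 157 156 154 156 164 175 201 219 210 182 149 149 148 150 151 148 156 164 155 153 161 155
159 155 153 154 149 156 162 156 157 207 234 230 226 218 214 205 164 125 160 157 150 164 157 158 156 158 157
162 157 167 153 160 156 163 148 188 239 233 205 164 151 156 189 195 136 132 163 158 153 152 152 150 156 157
165 158 161 156 156 159 154 150 235 2
[... 1530 characters left out ...]
 157 150 150 157 156 159 150 160 116  99 101 117 154
210 155 156 157 160 147 159 156 159 157 154 157 162 159 149 159 154 154 159 161 169 153 121 100 114 150 153
213 162 157 156 151 149 153 154 155 155 157 161 154 151 160 149 153 149 149 157 161 160 120 116 149 154 149
216 160 155 158 141 150 149 157 158 153 164 160 156 162 155 153 151 154 159 158 150 150 138 151 150 152 148
219 155 145 151 151 146 151 155 155 150 151 160 163 163 159 165 156 151 161 158 143 165 217 153 151 153 150
222 145 151 157 155 149 157 155 154 151 159 150 152 152 152 157 157 148 159 147 163 233 231 153 154 146 143
225 152 154 149 153 155 151 148 154 153 155 162 153 146 147 156 152 155 151 177 234 235 194 117 103 101  98
```

```bash
python3 - <<'E'
from h import *
s=read_state();print(s['position'])
print(onz('wrist',262,188,.083),onz('wrist',261,171.5,.010))
delta((.482,.4255,.11),131)
E
```

```text
[0.48355122 0.41122136 0.17385161]
[0.48068821 0.42512976 0.083     ] [0.48280889 0.42431255 0.01      ]
shift [0.0119 0.0083 0.0638] tool x yaw 130.91 tilt [-2.0e-04 -1.8e-03 -1.0e+00] rz -0.09
```

>>> {"method": "apply_moves", "body": {"motion": "0.011 0.0075 0 0 0 0 60; 0.011 0.0075 0.03 0 0 0 60; 0.011 0.0075 0.055 0 0 0 60; 0.011 0.0075 0.075 0 0 0 60; 0.011 0.0075 0.095 0 0 0 60"}}

```text
time_s: 11.28
position: [0.4816, 0.4268, 0.0783]
orientation: [-1.303, -2.859, -0.001]
wrist_force: [0.3, -0.5, -0.7]
gripper_width: 0.0511
grasp_force: 0.0
```

>>> {"method": "apply_moves", "body": {"motion": "0 0 0.015 0 0 0 60; 0 0 0.025 0 0 0 60; 0 0 0.028 0 0 0 60; 0 0 0.028 0 0 0 60; 0 0 0.028 0 0 0 60"}}

```text
time_s: 11.7
position: [0.4819, 0.427, 0.052]
orientation: [1.302, 2.859, 0.002]
wrist_force: [0.9, 0.2, -0.4]
gripper_width: 0.0515
grasp_force: 0.0
```

>>> {"method": "apply_moves", "body": {"motion": "0 0 0 0 0 0 10; 0 0 0 0 0 0 10; 0 0 0 0 0 0 10; 0 0 0 0 0 0 10; 0 0 0 0 0 0 10"}}

```text
time_s: 12.12
position: [0.4821, 0.4269, 0.0524]
orientation: [1.302, 2.858, 0.002]
wrist_force: [-0.6, -1.1, 6.0]
gripper_width: 0.0245
grasp_force: 58.9
```

>>> {"method": "apply_moves", "body": {"motion": "0 0 -0.01 0 0 0 10; 0 0 -0.03 0 0 0 10; 0 0 -0.06 0 0 0 10; 0 0 -0.09 0 0 0 10; 0 0 -0.1 0 0 0 10"}}

```text
time_s: 12.53
position: [0.4827, 0.4283, 0.1556]
orientation: [1.302, 2.857, 0.009]
wrist_force: [0.4, 1.2, 0.1]
gripper_width: 0.0247
grasp_force: 58.9
```

```bash
python3 - <<'E'
from h import *
o=capture('wrist');o=capture('wrist');o=capture('wrist');cv2.imwrite('pics/w9.png',o);s=read_state();print(s['position'],s['wrist_force'],s['gripper_width'])
g=cv2.cvtColor(o,cv2.COLOR_BGR2GRAY)
p=camera_params('wrist');T=np.linalg.inv(np.array(p['T_tool_cam']));K=p['mtx']
def pr(q):
    c=T[:3,:3]@np.array(q)+T[:3,3];u=K@(c*[1,-1,-1]);return np.round(u[:2]/u[2],1)
print('top c',pr((0,0,-.031)),pr((.011,0,-.031)),pr((-.011,0,-.031)),'foot far',pr((.017,0,.049)),pr((.017,0,.038)),'foot sides',pr((0,.017,.049)),pr((0,-.017,.049)))
for r in range(176,360,4):print(r,' '.join('%3d'%v for v in g[r,206:306:4]))
g0=np.array([.4805,.133,.15]);p0=np.array([.4821,.4269,.1524])
q=lambda t:(*(p0+(g0-p0)*t),131-26*t)
rows([q(t) for t in(.07,.18,.3,.42,.54,.66,.78,.9,.97,1)],p0,131)
E
```

```text
[0.48186228 0.42618527 0.15174983] [-0.09579434 -0.18938975 -1.79300927] 0.024541710029107332
top c [253.8 297.4] [253.7 274.4] [253.8 319.2] foot far [253.6 198.4] [253.6 203.8] foot sides [277.9 221.5] [229.3 221.5]
176 153 144 155 156 150 150 159 152 148 154 159 150 155 156 152 159 156 146 153 151 145 152 152 157 159
180 150 156 154 154 157 154 148 147 150 144 152 153 150 154 146 150 156 156 148 153 152 141 152 153 144
184 157 150 164 161 154 150 151 156 148 156 150 149 151 155 149 144 153 148 155 139 143 149 138 146 150
188 148 157 162 156 161 146 153 150 141 157 145 159 155 162 146 155 147 160 152 152 159 145 144 142 146
192 146 148 160 157 159 149 147 154 147 142 164 150 158 156 158 150 150 154 160 148 153 132 110 101 124
196 164 154 149 152 156 154 148 151 146 159 155 163 150 143 153 141 144 157 165 155 128  94  97  97  94
200 146 155 152 147 155 146 153 141 153 155 150 144 137 133 134 148 151 153 153 133  94 100  97 102  94
204 153 157 150 151 154 154 144 157 158 152 179 204 198 177 140 116 145 166 152 131 102  91  97  98  89
208 151 146 151 152 150 145 155 162 199 228 225 22
[... 3529 characters left out ...]
  29  30  26  26  28  20  19  28  30  26  25  27  27  18  29
348  31  16  22  20  26  31  33  15  27  29  25  23  29  19  22  18  23  20  30  30  24  28  23  20  22
352  22  21  19  19  18  23  22  10  26  26  23  24  21  26  27  22  26  20  25  26  26  21  30  19  25
356  29  30  29  24  29  18  25  31  20  27  25  23  23  23  30  21  20  22  22  27  24  18  20  20  22
-0.0155 -0.0136 0.0002 0 0 1.82; -0.0397 -0.0349 0.0004 0 0 4.68; -0.0662 -0.0582 0.0007 0 0 7.8; -0.0927 -0.0815 0.001 0 0 10.92; -0.1192 -0.1048 0.0013 0 0 14.04
-0.0313 -0.0162 0.0003 0 0 3.12; -0.0627 -0.0323 0.0006 0 0 6.24; -0.094 -0.0485 0.0009 0 0 9.36; -0.1123 -0.0579 0.001 0 0 11.18; -0.1202 -0.0619 0.0011 0 0 11.96
```

The pusher is held upright and centred on the tool axis to within about 1–2 mm. I'll carry it over the ring.

>>> {"method": "apply_moves", "body": {"motion": "-0.0155 -0.0136 0 0 0 1.8 10; -0.04 -0.035 0 0 0 4.7 10; -0.066 -0.058 0.001 0 0 7.8 10; -0.093 -0.0815 0.001 0 0 10.9 10; -0.119 -0.105 0.001 0 0 14 10"}}

```text
time_s: 13.1
position: [0.4791, 0.2647, 0.1481]
orientation: [-1.643, -2.675, 0.006]
wrist_force: [0.6, -0.5, -1.8]
gripper_width: 0.0247
grasp_force: 59.0
```

>>> {"method": "apply_moves", "body": {"motion": "-0.0313 -0.0162 0 0 0 3.1 10; -0.0627 -0.0323 0 0 0 6.2 10; -0.094 -0.0485 0.001 0 0 9.4 10; -0.112 -0.058 0.001 0 0 11.2 10; -0.12 -0.062 0.001 0 0 12 10"}}

```text
time_s: 13.52
position: [0.4776, 0.1269, 0.147]
orientation: [-1.919, -2.485, 0.012]
wrist_force: [-0.8, 0.3, -1.8]
gripper_width: 0.0248
grasp_force: 59.0
```

>>> {"method": "apply_moves", "body": {"motion": "0 0 0 0 0 0 10; 0 0 0 0 0 0 10; 0 0 0 0 0 0 10"}}

```text
time_s: 13.77
position: [0.4798, 0.1348, 0.1491]
orientation: [-1.908, -2.495, -0.003]
wrist_force: [-0.9, 0.1, -0.7]
gripper_width: 0.0246
grasp_force: 59.0
```

```bash
python3 - <<'E'
from h import *
for i in range(4):
    capture('wrist');s=read_state();print(np.round(s['position'],4),np.round(s['wrist_force'],2))
delta((.4806,.133,.115),105)
print([(np.round(d['point'],4).tolist(),round(d['score'],2)) for d in mark_of('wrist','recess_mouth')])
E
```

```text
[0.4799 0.135  0.1492] [ 0.19 -1.   -1.41]
[0.4799 0.1349 0.1493] [ 0.32 -0.32 -1.37]
[0.4798 0.1346 0.1493] [ 0.18 -0.17 -1.56]
[0.4798 0.1343 0.1493] [ 0.08 -0.01 -1.24]
shift [-0.0015  0.0004  0.0343] tool x yaw 105.17 tilt [ 3.e-04  1.e-03 -1.e+00] rz 0.17
[([0.4776, 0.1356, 0.0382], 0.92)]
```

>>> {"method": "apply_moves", "body": {"motion": "-0.0015 0.0005 0.01 0 0 0 10; -0.0015 0.0005 0.025 0 0 0 10; -0.0015 0.0005 0.035 0 0 0 10; -0.0015 0.0005 0.039 0 0 0 10; -0.0015 0.0005 0.039 0 0 0 10"}}

```text
time_s: 14.43
position: [0.4797, 0.131, 0.1089]
orientation: [-1.911, -2.492, 0.004]
wrist_force: [0.1, -0.4, -0.2]
gripper_width: 0.0249
grasp_force: 59.0
```

>>> {"method": "apply_moves", "body": {"motion": "0 0 0.001 0 0 0 10; 0 0 0.002 0 0 0 10; 0 0 0.003 0 0 0 10; 0 0 0.004 0 0 0 10"}}

```text
time_s: 14.77
position: [0.4809, 0.1314, 0.1066]
orientation: [1.912, 2.492, 0.001]
wrist_force: [-0.0, -0.8, -1.1]
gripper_width: 0.0245
grasp_force: 59.0
```

>>> {"method": "apply_moves", "body": {"motion": "0 0 0.0005 0 0 0 10; 0 0 0.001 0 0 0 10; 0 0 0.0015 0 0 0 10"}}

```text
time_s: 15.02
position: [0.4808, 0.1312, 0.1049]
orientation: [1.912, 2.492, 0.0]
wrist_force: [-0.1, -0.5, 0.1]
gripper_width: 0.0246
grasp_force: 59.1
```

>>> {"method": "apply_moves", "body": {"motion": "0 0 0.0005 0 0 0 10; 0 0 0.001 0 0 0 10; 0 0 0.0015 0 0 0 10; 0 0 0.002 0 0 0 10"}}

```text
time_s: 15.35
position: [0.4808, 0.1311, 0.1029]
orientation: [1.912, 2.492, 0.0]
wrist_force: [-0.4, 0.4, 4.3]
gripper_width: 0.0244
grasp_force: 59.4
```

>>> {"method": "apply_moves", "body": {"motion": "0 0 0.0005 0 0 0 10; 0 0 0.001 0 0 0 10; 0 0 0.0015 0 0 0 10; 0 0 0.0015 0 0 0 10"}}

```text
time_s: 15.68
position: [0.4806, 0.1313, 0.1011]
orientation: [-1.912, -2.493, -0.0]
wrist_force: [-0.4, -0.3, 0.2]
gripper_width: 0.0247
grasp_force: 59.2
```

>>> {"method": "apply_moves", "body": {"motion": "0 0 0.0005 0 0 0 10; 0 0 0.001 0 0 0 10; 0 0 0.0015 0 0 0 10; 0 0 0.002 0 0 0 10"}}

```text
time_s: 16.02
position: [0.4802, 0.1312, 0.0989]
orientation: [-1.912, -2.492, 0.001]
wrist_force: [-0.7, 0.8, -1.6]
gripper_width: 0.0244
grasp_force: 59.1
```

>>> {"method": "apply_moves", "body": {"motion": "0 0 0.0003 0 0 0 10; 0 0 0.0006 0 0 0 10; 0 0 0.0009 0 0 0 10; 0 0 0.0009 0 0 0 10"}}

```text
time_s: 16.35
position: [0.4805, 0.1312, 0.0982]
orientation: [-1.912, -2.493, 0.0]
wrist_force: [-0.5, -0.4, -2.0]
gripper_width: 0.0244
grasp_force: 59.1
```

>>> {"method": "apply_moves", "body": {"motion": "0 0 0.0003 0 0 0 10; 0 0 0.0006 0 0 0 10; 0 0 0.0008 0 0 0 10; 0 0 0.0008 0 0 0 10"}}

```text
time_s: 16.68
position: [0.4807, 0.1312, 0.0976]
orientation: [1.912, 2.493, 0.0]
wrist_force: [-0.2, -0.1, 0.6]
gripper_width: 0.0243
grasp_force: 59.1
```

>>> {"method": "apply_moves", "body": {"motion": "0 0 0.0002 0 0 0 10; 0 0 0.0004 0 0 0 10; 0 0 0.0004 0 0 0 10"}}

```text
time_s: 16.93
position: [0.4807, 0.1312, 0.0972]
orientation: [1.912, 2.493, 0.0]
wrist_force: [0.4, -0.4, -0.3]
gripper_width: 0.0248
grasp_force: 59.1
```

>>> {"method": "apply_moves", "body": {"motion": "0 0 0.0002 0 0 0 10; 0 0 0.0004 0 0 0 10; 0 0 0.0004 0 0 0 10"}}

```text
time_s: 17.18
position: [0.4807, 0.1313, 0.097]
orientation: [1.912, 2.492, 0.0]
wrist_force: [-0.5, -0.2, 2.3]
gripper_width: 0.0247
grasp_force: 59.2
```

>>> {"method": "apply_moves", "body": {"motion": "0 0 0.0001 0 0 0 10; 0 0 0.0003 0 0 0 10; 0 0 0.0003 0 0 0 10"}}

```text
time_s: 17.43
position: [0.4807, 0.1313, 0.0965]
orientation: [1.912, 2.493, 0.0]
wrist_force: [-0.8, -0.3, 2.1]
gripper_width: 0.0253
grasp_force: 59.3
```

>>> {"method": "apply_moves", "body": {"motion": "0 0 0.0001 0 0 0 10; 0 0 0.0003 0 0 0 10; 0 0 0.0003 0 0 0 10"}}

```text
time_s: 17.68
position: [0.4807, 0.1313, 0.0964]
orientation: [1.912, 2.492, 0.0]
wrist_force: [-1.2, -1.7, 6.0]
gripper_width: 0.0252
grasp_force: 59.6
```

>>> {"method": "apply_moves", "body": {"motion": "0 0 0.0001 0 0 0 10; 0 0 0.0002 0 0 0 10; 0 0 0.0002 0 0 0 10"}}

```text
time_s: 17.93
position: [0.4807, 0.1313, 0.0964]
orientation: [1.912, 2.492, 0.0]
wrist_force: [-1.7, 0.1, 6.9]
gripper_width: 0.0249
grasp_force: 59.7
```

>>> {"method": "apply_moves", "body": {"motion": "0 0 0.0001 0 0 0 10; 0 0 0.0003 0 0 0 10; 0 0 0.0003 0 0 0 10"}}

```text
time_s: 18.18
position: [0.4807, 0.1313, 0.0963]
orientation: [1.912, 2.492, -0.0]
wrist_force: [-1.8, -1.2, 9.4]
gripper_width: 0.0245
grasp_force: 60.1
```

>>> {"method": "apply_moves", "body": {"motion": "0 0 0.0001 0 0 0 10; 0 0 0.0003 0 0 0 10; 0 0 0.0003 0 0 0 10"}}

```text
time_s: 18.43
position: [0.4808, 0.1314, 0.0963]
orientation: [1.911, 2.492, -0.0]
wrist_force: [-3.0, -1.4, 12.1]
gripper_width: 0.0245
grasp_force: 60.3
```

>>> {"method": "apply_moves", "body": {"motion": "0 0 0.0002 0 0 0 10; 0 0 0.0004 0 0 0 10; 0 0 0.0004 0 0 0 10"}}

```text
time_s: 18.68
position: [0.4808, 0.1314, 0.0961]
orientation: [1.911, 2.492, -0.0]
wrist_force: [-3.0, -1.7, 14.1]
gripper_width: 0.0246
grasp_force: 60.6
```

```bash
python3 - <<'E'
from h import *
F=[]
for i in range(5):
    capture('side');s=read_state();F.append(s['wrist_force'])
print(np.round(F,1),np.round(np.mean(F,0),2),s['position'],s['time_s'])
print(R.from_rotvec(s['orientation']).as_matrix()[:,2])
E
```

```text
[[-1.5 -1.7 15.7]
 [-2.5 -1.4 14.1]
 [-3.4 -1.5 14.8]
 [-1.1 -1.7 16. ]
 [-2.9 -1.9 14.7]] [-2.29 -1.62 15.06] [0.48079809 0.13137598 0.09611677] 18.9333
[ 1.01702111e-03 -7.98772605e-04 -9.99999164e-01]
```

>>> {"method": "apply_moves", "body": {"motion": "0 0 0.0001 0 0 0 10; 0 0 0.0003 0 0 0 10; 0 0 0.0004 0 0 0 10; 0 0 0.0004 0 0 0 10"}}

```text
time_s: 19.27
position: [0.4808, 0.1314, 0.0959]
orientation: [1.911, 2.492, -0.0]
wrist_force: [-3.0, -2.0, 17.4]
gripper_width: 0.0246
grasp_force: 60.8
```

```bash
python3 - <<'E'
from h import *
F=[]
for i in range(5):
    capture('side');s=read_state();F.append(s['wrist_force'])
print(np.round(np.mean(F,0),2),s['position'],s['time_s'])
E
```

```text
[-2.75 -1.61 17.06] [0.48079555 0.13141615 0.09594527] 19.5167
```

>>> {"method": "apply_moves", "body": {"motion": "0 0 0.0001 0 0 0 10; 0 0 0.0002 0 0 0 10; 0 0 0.0002 0 0 0 10; 0 0 0.0002 0 0 0 10; 0 0 0.0002 0 0 0 10"}}

```text
time_s: 19.93
position: [0.4808, 0.1314, 0.0959]
orientation: [1.911, 2.491, -0.0]
wrist_force: [-2.7, -1.4, 18.6]
gripper_width: 0.0245
grasp_force: 60.9
```

```bash
python3 - <<'E'
from h import *
F=[]
for i in range(12):
    capture('side');s=read_state();F.append(s['wrist_force'])
print(np.round(np.mean(F,0),2),s['position'],s['time_s'])
E
```

```text
[-3.01 -1.5  18.3 ] [0.48082254 0.13141259 0.09586977] 20.5333
```

>>> {"method": "apply_moves", "body": {"motion": "0 0 0.0001 0 0 0 10; 0 0 0.0001 0 0 0 10; 0 0 0.0001 0 0 0 10; 0 0 0.0001 0 0 0 10; 0 0 0.0001 0 0 0 10"}}

```text
time_s: 20.95
position: [0.4808, 0.1314, 0.0958]
orientation: [1.911, 2.491, -0.0]
wrist_force: [-3.7, -2.1, 18.7]
gripper_width: 0.0243
grasp_force: 61.0
```

>>> {"method": "apply_moves", "body": {"motion": "0 0 0 0 0 0 10; 0 0 0 0 0 0 10; 0 0 0 0 0 0 10; 0 0 0 0 0 0 10; 0 0 0 0 0 0 10"}}

```text
time_s: 21.37
position: [0.4808, 0.1314, 0.0958]
orientation: [1.911, 2.492, -0.0]
wrist_force: [-3.0, -1.6, 19.0]
gripper_width: 0.0245
grasp_force: 61.0
```

>>> {"method": "apply_moves", "body": {"motion": "0 0 -0.001 0 0 0 10; 0 0 -0.002 0 0 0 10; 0 0 -0.003 0 0 0 10; 0 0 -0.004 0 0 0 10"}}

```text
time_s: 21.7
position: [0.4804, 0.1313, 0.098]
orientation: [-1.912, -2.492, 0.0]
wrist_force: [-0.0, -0.2, -1.4]
gripper_width: 0.0248
grasp_force: 59.0
```

>>> {"method": "apply_moves", "body": {"motion": "0 0 -0.015 0 0 0 10; 0 0 -0.035 0 0 0 10; -0.02 0 -0.055 0 0 0 10; -0.04 0 -0.06 0 0 0 10; -0.04 0 -0.06 0 0 0 10"}}

```text
time_s: 22.12
position: [0.4926, 0.0885, 0.159]
orientation: [1.917, 2.485, -0.002]
wrist_force: [0.1, 0.4, -1.4]
gripper_width: 0.0249
grasp_force: 59.1
```

```bash
python3 - <<'E'
from h import *
for i in range(4):o=capture('wrist')
s=read_state();print(s['position'],s['wrist_force'],s['time_s'])
cv2.imwrite('pics/w10.png',o)
for n in('retainer_mid','recess_mouth'):print(n,[(np.round(d['point'],4).tolist(),round(d['score'],2)) for d in mark_of('wrist',n)])
capture('side')
for n in('retainer_mid','recess_mouth','pusher'):print('side',n,[(np.round(d['point'],4).tolist(),round(d['score'],2)) for d in mark_of('side',n)])
g=cv2.cvtColor(o,cv2.COLOR_BGR2GRAY)
p=camera_params('wrist');M=R.from_rotvec(s['orientation']).as_matrix();T=np.linalg.inv(np.array(p['T_tool_cam']))
def pr(w):
    q=M.T@(np.array(w)-s['position']);c=T[:3,:3]@q+T[:3,3];u=p['mtx']@(c*[1,-1,-1]);return (u[:2]/u[2]).round(1)
tx=M[:,0]
c=np.array([.4808,.1318,0])
for nm,zt in(('loose',.056),('home',.047)):
    print(nm,'collar far/near',pr(c+.015*tx+[0,0,zt]),pr(c-.015*tx+[0,0,zt]),'hole',pr(c+.011*tx+[0,0,zt]),pr(c-.011*tx+[0,0,zt]),'flange far',pr(c+.022*tx+[0,0,zt-.014]))
print('bezel far/near',pr(c+.0315*tx+[0,0,.0435]),pr(c-.0315*tx+[0,0,.0435]))
u=int(pr(c+[0,0,.047])[0])
for r in range(100,230,2):print(r,g[r,u-4:u+5:2],end='\n' if r%6==4 else ' | ')
E
```

```text
[0.49040274 0.09311172 0.15771832] [-0.46157639  0.31891499 -0.64215901] 22.3167
retainer_mid [([0.481, 0.1293, 0.0427], 0.95), ([0.7903, 0.0856, 0.0065], 0.72)]
recess_mouth [([0.48, 0.1354, 0.0372], 0.85)]
side retainer_mid [([0.482, 0.1328, 0.0381], 0.67)]
side recess_mouth [([0.4776, 0.1317, 0.0413], 0.8)]
side pusher [([0.4916, 0.1, 0.1087], 0.61)]
loose collar far/near [254.8 135.4] [254.7 170.9] hole [254.8 140.3] [254.7 166.3] flange far [254.7 125.9]
home collar far/near [254.7 134.6] [254.7 168.8] hole [254.7 139.3] [254.7 164.3] flange far [254.7 125.4]
bezel far/near [254.7 114.6] [254.7 185.5]
100 [160 154 147 146 141]
102 [159 165 187 189 159] | 104 [155 176 195 209 196] | 106 [160 184 200 203 185]
108 [159 187 196 196 177] | 110 [101 147 170 180 167] | 112 [ 67  65  81 101 113]
114 [114 129 122 125 114] | 116 [230 231 231 233 229] | 118 [245 243 242 243 242]
120 [241 240 237 239 241] | 122 [224 222 222 224 225] | 124 [210 202 190 197 208]
126 [134 121 110 115 127] | 128 [108 109 110 112 105] | 130 [109 109 115 114 110]
132 [112 106 103 101  98] | 134 [97 93 93 97 88] |
[... 579 characters left out ...]
196 195 199 200]
180 [230 224 224 222 230] | 182 [240 239 239 237 241] | 184 [225 231 228 230 233]
186 [165 171 169 171 172] | 188 [169 168 159 161 164] | 190 [174 171 164 163 160]
192 [163 168 171 174 169] | 194 [121 123 140 148 162] | 196 [106 107 105 104 116]
198 [115 120 107 114 111] | 200 [133 130 128 124 125] | 202 [140 136 136 131 130]
204 [194 202 193 189 175] | 206 [224 222 222 217 214] | 208 [191 212 218 217 213]
210 [144 155 184 199 212] | 212 [143 140 143 147 158] | 214 [143 142 142 146 145]
216 [136 130 131 130 132] | 218 [128 125 117 116 119] | 220 [120 118 115 113 118]
222 [123 117 113 114 115] | 224 [116 113 115 112 113] | 226 [115 117 114 117 114]
228 [116 117 112 113 114] |
```

```bash
python3 - <<'E'
from h import *
o=capture('side');cv2.imwrite('pics/s2.png',o);g=cv2.cvtColor(o,cv2.COLOR_BGR2GRAY)
p=camera_params('side');T=np.linalg.inv(np.array(p['extrinsics']))
def pr(w):
    c=T[:3,:3]@np.array(w)+T[:3,3];u=p['mtx']@(c*[1,-1,-1]);return u[:2]/u[2]
c=np.array([.4806,.1318,0]);t=np.linspace(0,2*np.pi,73)
ring=lambda r,z:np.array([pr(c+[r*np.cos(a),r*np.sin(a),z]) for a in t])
for nm,r,z in(('bezel',.0315,.0435),('mouth',.0265,.0435),('collar loose',.015,.056),('collar home',.015,.047),('hole loose',.011,.056),('hole home',.011,.047)):
    q=ring(r,z);print(nm,q.min(0).round(1),q.max(0).round(1))
for u in(216,224,232):pass
for r in range(244,300,2):print(r,' '.join('%3d'%v for v in g[r,194:256:3]))
E
```

```text
bezel [202.4 254. ] [244.2 278.8]
mouth [205.7 255.9] [240.9 276.7]
collar loose [213.1 253.4] [233.2 265. ]
collar home [213.3 258.3] [233.3 270. ]
hole loose [215.8 254.9] [230.5 263.4]
hole home [216.  259.8] [230.6 268.4]
244 157 156 153 150 156 157 146 150 154 155  94  34  44 184 195 194 190 180 157 155 157
246 153 153 154 156 152 149 143 147 156 150 152  65  37  57 125 186 182 178 156 155 159
248 150 150 149 157 146 147 147 151 148 159 156 148  51  39  30  37  45 102 156 158 159
250 151 148 147 152 151 155 153 151 149 153 145 153 138  32  46  29  31 134 158 156 153
252 156 152 152 151 154 154 147 147 150 154 146 147 161  96  37  40  33 118 160 160 158
254 157 149 150 151 150 146 147 145 145 148 141 151 146 151  55  35  39 123 157 155 156
256 154 155 153 152 151 153 145 165 191 228 229 229 206 172 138  28  30 119 156 157 159
258 154 150 151 154 151 155 202 231 233 239 248 248 241 235 224 131  92 118 159 156 155
260 157 153 151 161 158 223 229 234 222 160 159 177 241 238 231 230 167 123 159 158 158
262 156 149 147 153 204 225 225 191  85  68  65  70 104 205 230 228 211 126 158 15
[... 889 characters left out ...]
  42  36  48  41  79 110 147 168 169 167 169 162 162 144  91 111  44 101 156 152 157
286  38  38  45  35  40  96 129 111 123 143 139 126 107 109 103  47  40  98 158 156 155
288  86  41  43  43  33  41  68 122 141 149 148 131 115  78  39  44  59 112 156 158 154
290 154  43  41  41  47  42  58  40  53  60  62  52  43  38  39  89  87 113 159 154 156
292 160  94  34  40  45  52 146  42  44  47  41  39  32  37  43  87  78  97 157 155 155
294 153 143  45  37  43  38  99  42  41  42  37  31  33  37  35  70  38 101 156 153 153
296 151 154 109  36  37  39  46  44  45  26  35  31  42  33  38  42  78 121 155 158 157
298 151 159 152  57  36  38  38  39  37  37  30  31  34  40  66 103 148 153 159 156 157
```

The side view settles it. The collar's top edge is at row 260.5, where snapped home predicts about 259 and loose about 254, so the ring is home. I'll return the pusher to its place.

```bash
python3 - <<'E'
from h import *
p0=np.array(read_state()['position']);print(p0)
g0=np.array([.4820,.4268,.157])
q=lambda t:(*(p0+(g0-p0)*t),105+26*t)
rows([q(t) for t in(.06,.17,.28,.39,.50,.61,.72,.83,.93,1)],p0,105)
E
```

```text
[0.49076725 0.09308483 0.15807122]
0.0195 0.0047 0.0001 0 0 -1.56; 0.0552 0.0132 0.0002 0 0 -4.42; 0.0909 0.0218 0.0003 0 0 -7.28; 0.1266 0.0304 0.0004 0 0 -10.14; 0.1623 0.039 0.0005 0 0 -13
0.0329 0.0164 0.0001 0 0 -2.86; 0.0657 0.0328 0.0002 0 0 -5.72; 0.0986 0.0491 0.0004 0 0 -8.58; 0.1285 0.064 0.0005 0 0 -11.18; 0.1494 0.0745 0.0005 0 0 -13
```

>>> {"method": "apply_moves", "body": {"motion": "0.0195 0.0047 0 0 0 -1.6 10; 0.055 0.013 0 0 0 -4.4 10; 0.091 0.022 0 0 0 -7.3 10; 0.1266 0.03 0 0 0 -10.1 10; 0.162 0.039 0 0 0 -13 10"}}

```text
time_s: 23.08
position: [0.4863, 0.2608, 0.1582]
orientation: [1.614, 2.695, -0.0]
wrist_force: [1.9, 0.1, -0.5]
gripper_width: 0.0243
grasp_force: 59.0
```

>>> {"method": "apply_moves", "body": {"motion": "0.033 0.016 0 0 0 -2.9 10; 0.066 0.033 0 0 0 -5.7 10; 0.0986 0.049 0 0 0 -8.6 10; 0.1285 0.064 0 0 0 -11.2 10; 0.149 0.0745 0 0 0 -13 10"}}

```text
time_s: 23.5
position: [0.4812, 0.4303, 0.1585]
orientation: [-1.294, -2.861, -0.005]
wrist_force: [0.3, 0.3, -1.3]
gripper_width: 0.0246
grasp_force: 59.0
```

>>> {"method": "apply_moves", "body": {"motion": "0 0 0 0 0 0 10; 0 0 0.02 0 0 0 10; 0 0 0.05 0 0 0 10; 0 0 0.075 0 0 0 10; 0 0 0.09 0 0 0 10"}}

```text
time_s: 23.92
position: [0.4816, 0.4237, 0.0653]
orientation: [-1.303, -2.858, 0.007]
wrist_force: [-0.8, 0.2, -1.4]
gripper_width: 0.0245
grasp_force: 59.1
```

>>> {"method": "apply_moves", "body": {"motion": "0 0 0.003 0 0 0 10; 0 0 0.005 0 0 0 10; 0 0 0.008 0 0 0 10; 0 0 0.01 0 0 0 10; 0 0 0.011 0 0 0 10"}}

```text
time_s: 24.33
position: [0.483, 0.4263, 0.0583]
orientation: [1.302, 2.858, 0.003]
wrist_force: [-0.2, 0.4, -1.3]
gripper_width: 0.0245
grasp_force: 59.1
```

Next I lower it gently to the mat (expected TCP z ≈ 0.0524).

>>> {"method": "apply_moves", "body": {"motion": "0 0 0.001 0 0 0 10; 0 0 0.002 0 0 0 10; 0 0 0.003 0 0 0 10; 0 0 0.0035 0 0 0 10; 0 0 0.0035 0 0 0 10"}}

```text
time_s: 24.75
position: [0.4824, 0.4257, 0.0537]
orientation: [1.302, 2.859, -0.0]
wrist_force: [-0.2, -0.6, -0.9]
gripper_width: 0.025
grasp_force: 59.1
```

>>> {"method": "apply_moves", "body": {"motion": "0 0 0.0005 0 0 0 10; 0 0 0.001 0 0 0 10; 0 0 0.0015 0 0 0 10; 0 0 0.0015 0 0 0 10"}}

```text
time_s: 25.08
position: [0.4824, 0.4258, 0.0525]
orientation: [1.302, 2.859, -0.0]
wrist_force: [-1.4, -0.2, 1.3]
gripper_width: 0.0248
grasp_force: 59.4
```

>>> {"method": "apply_moves", "body": {"motion": "0 0 0 0 0 0 35; 0 0 0 0 0 0 50; 0 0 0 0 0 0 60; 0 0 0 0 0 0 60; 0 0 0 0 0 0 60"}}

```text
time_s: 25.5
position: [0.4825, 0.4258, 0.0523]
orientation: [-1.302, -2.859, -0.0]
wrist_force: [-0.1, -0.2, 0.8]
gripper_width: 0.0512
grasp_force: 0.0
```

>>> {"method": "apply_moves", "body": {"motion": "0 0 -0.01 0 0 0 60; 0 0 -0.03 0 0 0 60; 0 0 -0.06 0 0 0 60; 0 0 -0.09 0 0 0 60; 0 0 -0.12 0 0 0 60"}}

```text
time_s: 25.92
position: [0.4821, 0.4256, 0.174]
orientation: [-1.302, -2.859, 0.0]
wrist_force: [0.2, 0.6, 1.1]
gripper_width: 0.0512
grasp_force: 0.0
```

>>> {"method": "apply_moves", "body": {"motion": "0 0 0 0 0 0 60; 0 0 0 0 0 0 60; 0 0 0 0 0 0 60; 0 0 0 0 0 0 60"}}

```text
time_s: 26.25
position: [0.482, 0.4247, 0.1712]
orientation: [-1.302, -2.858, 0.004]
wrist_force: [1.8, -0.4, -0.2]
gripper_width: 0.0512
grasp_force: 0.0
```

```bash
python3 - <<'E'
from h import *
capture('side');capture('scene')
for c in('side','scene'):
  for n in('pusher','pusher_mid','retainer_mid'):print(c,n,[(np.round(d['point'],4).tolist(),round(d['score'],2)) for d in mark_of(c,n)])
s=read_state();print(s['time_s'],s['position'],s['gripper_width'],s['wrist_force'])
E
```

```text
side pusher [([0.484, 0.4291, 0.0026], 0.95), ([0.4809, 0.4243, 0.044], 0.3)]
side pusher_mid [([0.483, 0.4211, 0.0467], 0.61), ([0.7043, 0.3685, 0.0398], 0.44)]
side retainer_mid [([0.4818, 0.1325, 0.0378], 0.94)]
scene pusher [([0.4848, 0.4261, 0.0047], 0.69), ([0.7007, 0.3699, -0.0015], 0.58)]
scene pusher_mid [([0.4781, 0.4273, 0.0424], 0.76), ([0.702, 0.3751, 0.0477], 0.6)]
scene retainer_mid [([0.7885, 0.0834, 0.0109], 0.6), ([0.4792, 0.1319, 0.0399], 0.59)]
26.65 [0.48230093 0.42566249 0.17185227] 0.051435472650206274 [0.73043076 0.32790785 1.04288019]
```

The pusher stands upright, the ring is at home height and the gripper is clear of everything. I'm handing in.

```bash
python3 -c "
from rig import *
print(hand_in())"
```

```text
the job is handed in; nothing more can be done
None
```

The job is handed in, though no verdict came back: the ring is snapped home and was held with about 20 N for over a second, and the pusher stands upright on the mat, let go, about where it stood before.

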